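# Lock a relief block up in the proofing bed

### The job

Lock the printing block up in the little proofing bed: slide the steel chase frame along the board, by its back bar, until it bears firmly on the block and has squared the block up against the fixed fence - go by feel and do not ram it. Then lay the latch's wire bail over the hook on the frame's front bar so that the wire sits behind the hook, and press the latch lever down past centre until it lies flat and the block is held tight; press the lever steadily, do not squeeze it or hammer it onto its stop, and leave the other things on the bench where they are.

Things in the scene. Friction and masses are not known exactly. Their poses are not given: they have to be found in the camera images.
- bed: Lock-up bed: plywood board 170 (x) x 340 (y) x 12 mm, screwed down. Origin: centre of its underside, z up; +y is its long axis from the latch end to the block end. The latch lever's pivot (axis along x) lies at y -75, z 31 mm. Two dark steel guides 19 mm high stand along each long side, at x 66 to 82 either side.
- fence_face (a point): Middle setting of the fence, on the board's top: the fence is a steel bar 106 (x) x 12 x 18 mm with two brass thumb screws, fixed across the board; its +y face, against which the block is clamped, stands here plus or minus 4 mm along the board's y (its slotted setting differs from run to run and is not reported).
- chase: Chase: steel frame on the board round fence and block; slides along the board's y only (6 N friction, plus up to 4 N while it pushes the block along). Axes as the board's, origin on the board's top below the hook seat. Front bar y -12 to 12, 14 mm high; side bars x 56 to 68 either side; back bar y 138 to 154, 16 high. It starts 18 to 33 mm out in +y, out of the bail's reach; home, its origin is at y -25 +-4 mm in the board's frame.
- back_bar (a point): Middle of the chase's back bar's outer (+y) face, 8 mm above the board's top. Pushing here in the board's -y slides the chase home; the bar's inner face, 16 mm nearer the latch, bears on the block.
- hook (a point): Seat of the hook (keeper) on the chase's front bar: where the middle of the bail wire sits when hooked, 2.5 mm above the bar. The hook's post (14 mm wide) is just on the -y side; its lip, 4.5 mm thick, roofs the seat 5 to 9.5 mm above it and overhangs to 4.3 mm on the +y side. The wire comes down beyond the lip onto the bar and is drawn in -y under it.
- block: Printing block: aluminium base 100 (x) x 80 (y) x 20 mm with a 2 mm brown relief plate on top, about 0.42 kg, loose on the board between fence and back bar, at first a little askew and off the fence. Origin: centre of its underside, axes as the board's when square.
- lever: Latch lever of pressed steel, origin on its pivot. In its own frame the handle runs along -y to a rolled end 72 mm from the pivot, 21 mm wide, 4 mm thick, upper face at z 6.5 mm. The bail turns on a pin at y -15.65, z -3.33 mm.
- lever_angle (a joint): Lever angle, rad: 0 flat and closed, handle pointing to the board's -y; 1.57 upright; 2.1 fully open, leaning towards the block (stop). Closing it draws the bail in -y. It turns freely and falls to one side or the other when let go; it starts flat. With the bail hooked it resists below about 1.1 rad, most near 0.6 (up to about 6 N near the tip), and past dead centre (0.25) snaps down by itself.
- bail_angle (a joint): Bail angle relative to the lever, rad: the bail's tilt above the level, pointing to the board's +y, is bail_angle minus lever_angle (0 level, 1.57 straight up; more is tipped back). It swings freely and falls when let go: at the start it is thrown back and lies along the lever, away from the block (bail_angle 2.95, its stop). Swinging it over lifts the lever with it.
- lever_tip (a point): Point on the upper face of the lever's handle where it is pressed, 60 mm from the pivot.
- bail_wire (a point): Middle of the bail's cross wire (5 mm thick, 38 mm long, along the board's x), the part that sits in the hook; 61 mm from the bail's pin. The bail's two arms telescope in spring barrels (11 N/mm, up to 12 mm).
- bail_grip (a point): Middle of the bail's rubber finger roll, a sleeve 13 mm thick and 38 mm long that turns freely on a pin parallel to the cross wire; take it from above, across its two ends or across its thickness. With the bail level it stands 10 mm beyond the wire in the board's +y and 14 mm above it, and it turns with the bail.
- gouge: Bystander: wooden-handled lino gouge, 108 mm long, lying in front of the board. Not to be disturbed.
- clip: Bystander: steel bulldog clip, 26x50x35 mm, standing behind the board. Not to be disturbed.
- tube: Bystander: aluminium ink tube, 134x43x30 mm, lying in front of the board. Not to be disturbed.
- baren: Bystander: round black baren with a wooden strap handle, 100 mm across. Not to be disturbed.
- brayer_small: Bystander: small brayer, dark roller and turned wooden handle, 161x136x64 mm. Not to be disturbed.
- ink_tin_3: Bystander: ink tin with a yellow lid, 70 mm wide, 63 mm tall. Not to be disturbed.
- water_jar: Bystander: glass jar of thinned ink, 66 mm wide, 82 mm tall. Not to be disturbed.
- marker: Bystander: felt marker, 135 mm long. Not to be disturbed.
Mind the look-alikes: they are no part of the job. Several things have the shape of the block; the one meant has the colours described above.

How it is judged (in metres and radians):
On the way, in this order (a step that is already met when the one before it is completed fails the run):
1. the chase is slid up until it bears on the block with more than 3 N and the block is square (contact force between chase and block above 3 N and angle between the y axis of block and the y axis of bed, either way round below 0.02 rad), for 0.1 s.
2. the bail wire lies behind the hook, below its lip, with the lever still up (z of bail_wire in the frame of chase below 0.0205 m and y of bail_wire in the frame of chase between -0.002 and 0.016 m and value of joint lever_angle above 0.8 rad), for 0.1 s.
3. the lever is pressed down past centre (value of joint lever_angle below 0.08 rad), for 0.1 s.
At the end, for the whole second after the job is handed in: The lever lies flat (within 0.08 rad of closed), the bail wire sits in the hook under its lip, the chase presses the block against the fence with more than 5 N, and the block lies flat on the board and square to it within 0.02 rad (1 degree), at rest (value of joint lever_angle below 0.08 rad and contact force between chase and block above 5 N and y of bail_wire in the frame of chase below 0.003 m and z of bail_wire in the frame of chase below 0.0205 m and angle between the y axis of block and the y axis of bed, either way round below 0.02 rad and z of block in the frame of bed below 0.015 m and angle between block's own z axis and vertical below 0.03 rad and linear speed of block below 0.01 m/s); the robot touches nothing.
It fails at once if the chase is rammed or forced against the block by the robot with more than 20 N (contact force between the fingers and chase above 1 N and contact force between chase and block above 20 N).
It fails at once if the robot presses or squeezes the lever with more than 40 N (contact force between the fingers and lever_c3 above 40 N or contact force between the fingers and lever_c4 above 40 N).
It fails at once if the robot presses on the block with more than 20 N (contact force between the fingers and block above 20 N).
It fails at once if one of the bystanders is moved more than 15 mm (distance of any of gouge, clip, tube, baren, brayer_small, ink_tin_3, water_jar, marker from where it was at the start of the episode above 0.015 m).
It also fails if it takes over 70 s, if anything falls off the work surface, if the arm or the gripper's body presses on something with over 40 N, if the wrist force passes 120 N, or if a joint passes its speed limit or range.

### The arm

A 7-joint arm with a two-finger parallel gripper is mounted at the origin on a cart in front of the work surface, level with it; the furniture and walls round the work are solid. World frame = base frame: x ahead of the robot, y to its left, z up, the work surface at z = 0. Lengths are in m, angles in degrees, forces in N, time in s.
With the tool pointing down it reaches from about 0.425 to 0.875 m from the base axis. Payload 4.7 kg.
Tool frame: the origin (TCP) lies at the very end of the fingers, on their centre line; the grasp point (between the pads) lies 19 mm behind it (env.grasp_offset is the distance from the TCP to the grasp point, in m); z points along the fingers, y is the line along which they close (so a half turn about z gives the same grasp; the last joint's range is limited). The gripper opens to 87 mm and grips with 3 to 60 N. Pads are 19 mm wide; open, the fingers measure 117 mm over their backs; the gripper's body (75 mm by 190 mm) begins 51 mm behind the grasp point.
Start: joints at [74.146, 18.392, -4.016, 83.108, 1.295, 78.541, -3.26], TCP at [0.186, -0.623, 0.223] pointing down, gripper open.
Joint ranges: [-163.93, 163.93], [-17.29, 119.83], [-79.2, 71.16], [3.27, 140.29], [-89.18, 269.18], [5.43, 117.66], [-154.24, 154.24]. Speed limits (degrees/s): [147.25, 147.25, 180, 180, 180, 180, 180].

### API

Orientations are given as [roll, pitch, yaw] about the fixed x, y, z axes, in that order (R = Rz(yaw) Ry(pitch) Rx(roll)).
In Python, from cell import env gives the robot as it stands. The module is installed in compiled form; this text tells all that it offers.
- The arm moves only by the tool drive_tool, never from a script. Its argument "moves" is one flat list of numbers, 5 for each row, row after row: the shift along the tool's x, y, z in units of 40 mm (1.0 is 40 mm), then the turn about the tool's z in units of 10 degrees (1.0 is 10 degrees), then the finger opening in mm, from 0 to 87. A call has 1 to 5 rows; each row is the pose to reach, as a shift and turn from the pose commanded when the call began, along the tool's axes at that moment; what a row does not reach only later rows make up. A row lasts 1/8 s, in which the tool goes at most 62.5 mm and 10.7 degrees, less where a joint would pass 70% of its speed; a pose out of reach is approached as far as the arm can. A call with a gripper value outside its range is refused whole. The fingers move at their own pace and stop on an object; "squeeze" is the grip in N (left out, the last holds). Time passes only in rows, so rows that repeat a pose let the fingers close. It gives the time, the measured TCP pose, the force, the opening and the grip force at its end, in the units of the state.
- env.get_obs(): the state, without advancing time (a new reading comes with each control period).
- env.read_camera(name): name is "scene" or "side" or "wrist"; returns (picture, depth): 384x512x3 uint8, red, green, blue; 384x512 float32, m along the optical axis (not along the pixel's ray), 0 where there is no reading.
- env.camera_model(name): a dict with "K" (3x3 intrinsics, pixels), "rvec" (rotation vector, rad) and "tvec" (3), from world to camera coordinates, as OpenCV has them; the wrist camera has in their place "tool_from_camera" (4x4, takes a point from camera to tool coordinates, whose origin is the TCP and whose axes are the flange's). Camera axes: x right, y down, z forward; pixel columns grow to the right and rows downward; lengths in m; the calibration is good to about 2 mm. A picture is of the moment at which its call begins: read the wrist's pose just before it. camera_model takes no time and is no camera call.
- env.sign_off(): hands the job in; it is judged then, once.
The state is a dict: "time_s": time; "qpos": joint angles; "joint_velocities": joint speeds; "effort": joint torques, N m; "tool_pos": TCP position; "tool_rot": TCP orientation; "force": force on the tool from outside, world axes, zero at the start; "wrist_torque": the same for the moment, N m; "grip_width": finger opening in m; "grasp_force": force on a finger pad.
Only numpy, scipy, OpenCV 4.12 (cv2) and the standard library are available. Lean on these libraries where they do the work, as an engineer would, in place of code of your own. Each camera call takes 0.05 s, during which the arm holds its last target. There are 200 camera calls.

## Working session

There is one attempt and no reset: what is moved stays moved. The work goes in short steps, Python scripts to look and compute and a tool call to move; the robot and the scene stay as the last step left them, time stands still between calls to the robot, and variables do not carry over. Pictures are saved under pics/ and viewed, at most 10 in all, crops included, and the job is handed in when it is done.

Besides the shell and the picture viewer there is one more tool, called by a JSON object that holds its "name" and its "arguments". drive_tool: Moves the arm, as the interface text tells. Its arguments: {"type":"object","properties":{"moves":{"type":"array","items":{"type":"number"}},"squeeze":{"type":"number"}},"required":["moves"]}

```bash
mkdir -p pics
cat > h.py <<'E'
import numpy as np, cv2
from cell import env
from scipy.spatial.transform import Rotation as R
def cam(name):
    o=env.get_obs(); p,d=env.read_camera(name); m=env.camera_model(name)
    if name=='wrist':
        T=np.eye(4); T[:3,:3]=R.from_euler('xyz',o['tool_rot'],degrees=True).as_matrix(); T[:3,3]=o['tool_pos']
        W=T@np.array(m['tool_from_camera'])
    else:
        r=cv2.Rodrigues(np.array(m['rvec'],float))[0]; W=np.eye(4); W[:3,:3]=r.T; W[:3,3]=-r.T@np.array(m['tvec']).ravel()
    return p,d,np.array(m['K']),W
def save(name,f):
    p,d,K,W=cam(name); cv2.imwrite('pics/'+f+'.png',p[:,:,::-1]); np.savez('pics/'+f,p=p,d=d,K=K,W=W); 
def load(f): z=np.load('pics/'+f+'.npz'); return z['p'],z['d'],z['K'],z['W']
def w(f,u,v,n=1):
    p,d,K,W=load(f); z=np.median(d[v-n:v+n+1,u-n:u+n+1]); return (W@np.r_[np.linalg.inv(K)@[u,v,1]*z,1])[:3]
def wz(f,u,v,zz):
    p,d,K,W=load(f); r=W[:3,:3]@np.linalg.inv(K)@[u,v,1]; return W[:3,3]+r*(zz-W[2,3])/r[2]
def proj(f,X):
    p,d,K,W=load(f); c=np.linalg.inv(W)@np.r_[X,1]; c=K@c[:3]; return c[:2]/c[2]
def crop(f,x0,y0,x1,y1,g):
    p=load(f)[0][y0:y1,x0:x1,::-1]; s=min(800/(x1-x0),600/(y1-y0)); cv2.imwrite('pics/'+g+'.png',cv2.resize(p,None,fx=s,fy=s,interpolation=cv2.INTER_CUBIC)); print('scale',s)
E
python3 - <<'E'
from h import *
for n in('scene','side'): save(n,n+'0'); print(n,load(n+'0')[3].round(3).tolist())
o=env.get_obs();print(o)
a=cv2.imread('pics/scene0.png');b=cv2.imread('pics/side0.png')
E
```

```text
scene [[-0.874, -0.371, 0.313, 0.197], [-0.485, 0.658, -0.576, 0.77], [0.008, -0.655, -0.756, 1.031], [0.0, 0.0, 0.0, 1.0]]
side [[0.971, -0.149, 0.187, 0.245], [-0.239, -0.606, 0.759, -1.365], [-0.0, -0.781, -0.624, 1.232], [0.0, 0.0, 0.0, 1.0]]
{'time_s': 0.1, 'qpos': array([74.1460516 , 18.43373549, -4.01455396, 83.16891785,  1.2961038 ,
       78.54076768, -3.25876789]), 'joint_velocities': array([-0.01018184, -0.00219366, -0.06437446, -0.14111296, -0.02566242,
        0.045989  ,  0.02644383]), 'effort': array([-2.26955274e-05, -4.92574310e+01, -4.05653547e-01, -3.13401568e+01,
       -6.41860301e-02,  3.95057048e-02,  6.55096619e-05]), 'tool_pos': array([ 0.18616093, -0.62224735,  0.22157415]), 'tool_rot': array([-1.79901869e+02,  6.91090030e-03,  1.66640958e+01]), 'force': array([-0.05873476, -0.38733237, -0.70719624]), 'wrist_torque': array([-0.01672246,  0.00340729, -0.01511948]), 'grasp_force': 0.0, 'grip_width': 0.08711413037772345}
```

View pics/scene0.png

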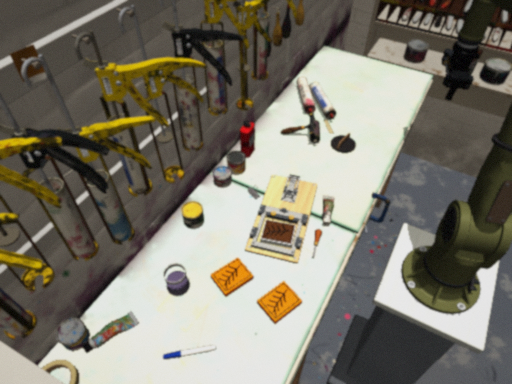

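View pics/side0.png

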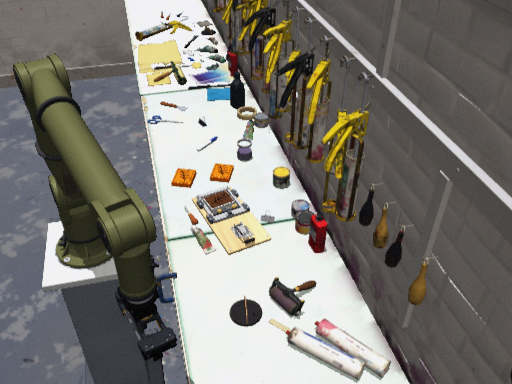

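The scene view shows the bed at about (283,217), its block end towards the camera (277,235), latch end at (292,190). The side view shows the bed at about (230,220). I'll enlarge both.

```bash
python3 - <<'E'
from h import *
for n,l in(('scene0',[(250,252),(296,260),(315,183),(277,175),(278,233)]),('side0',[(193,197),(230,187),(270,240),(230,250),(221,201)])):
    for u,v in l: print(n,u,v,w(n,u,v).round(3), wz(n,u,v,.012).round(3))
crop('scene0',235,165,335,265,'c1');a=cv2.imread('pics/c1.png');crop('side0',180,175,280,262,'c2');b=cv2.imread('pics/c2.png')
E
python3 -c "
import cv2,numpy as np
a=cv2.resize(cv2.imread('pics/c1.png'),(400,400));b=cv2.resize(cv2.imread('pics/c2.png'),(400,348));b=cv2.copyMakeBorder(b,0,52,0,0,0)
cv2.imwrite('pics/c12.png',np.hstack([a,b]))"
```

```text
scene0 250 252 [0.535 0.197 0.008] [0.534 0.199 0.012]
scene0 296 260 [0.397 0.155 0.012] [0.397 0.155 0.012]
scene0 315 183 [ 0.479 -0.179  0.001] [ 0.476 -0.169  0.012]
scene0 277 175 [ 0.617 -0.146  0.003] [ 0.613 -0.138  0.012]
scene0 278 233 [0.484 0.108 0.036] [0.491 0.092 0.012]
side0 193 197 [0.397 0.16  0.014] [0.397 0.163 0.012]
side0 230 187 [0.55  0.186 0.016] [0.551 0.191 0.012]
side0 270 240 [ 0.627 -0.134  0.002] [ 0.624 -0.143  0.012]
side0 230 250 [ 0.476 -0.161  0.015] [ 0.476 -0.158  0.012]
side0 221 201 [0.494 0.086 0.033] [0.499 0.112 0.012]
scale 6.0
scale 6.896551724137931
```

View pics/c12.png

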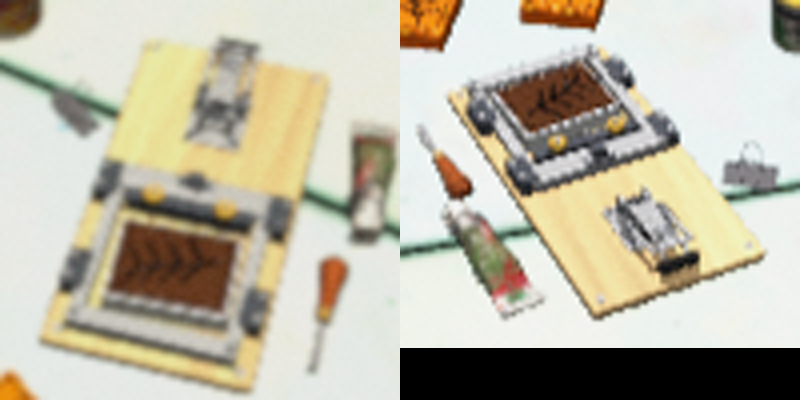

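The bed's centre is about (0.512, 0.013), yaw about 13°, with the latch end nearest the arm's start. Move over it, turning the tool so the fingers close along the bed's x.

{"name": "drive_tool", "arguments": {"moves": [1.32,-0.67,-0.25,-0.86,87,2.64,-1.34,-0.5,-1.72,87,3.96,-2.0,-0.75,-2.58,87,5.28,-2.67,-1.0,-3.44,87,6.58,-3.33,-1.25,-4.3,87]}}

```text
time_s: 0.72
tool_pos: [0.4013, -0.418, 0.2725]
tool_rot: [-180.0, 0.0, 59.9]
force: [-0.7, -0.6, -0.7]
grip_width: 0.087
grasp_force: 0.0
```

```bash
cat >> h.py <<'E'
def go(t,yaw=None):
    "units from the pose now to world point t"
    o=env.get_obs(); M=R.from_euler('xyz',o['tool_rot'],degrees=True).as_matrix(); y0=o['tool_rot'][2]
    print('t',round(o['time_s'],2),'at',o['tool_pos'].round(4),'rot',o['tool_rot'].round(2),'F',o['force'].round(1),'w',round(o['grip_width'],4))
    print(' units',(M.T@(np.array(t)-o['tool_pos'])/.04).round(3), 'turn',None if yaw is None else round(-(yaw-y0)/10,3))
E
python3 - <<'E'
from h import *
go([.52,-.13,.3],80); print(env.get_obs()['qpos'].round(1)); print(env.camera_model('wrist'))
E
```

```text
t 0.72 at [ 0.4013 -0.418   0.2725] rot [-1.7998e+02  1.0000e-02  5.9950e+01] F [-0.7 -0.6 -0.7] w 0.087
 units [ 7.717 -1.038 -0.687] turn -2.005
[ 59.9   9.6 -18.6  88.6   3.1  82.3  11.1]
{'K': array([[344.1254859 ,   0.        , 253.4850238 ],
       [  0.        , 344.1254859 , 192.96867882],
       [  0.        ,   0.        ,   1.        ]]), 'tool_from_camera': array([[ 1.37326592e-03, -9.70713696e-01, -2.40235372e-01,
         6.65240950e-02],
       [ 9.99999033e-01,  1.38581603e-03,  1.16693854e-04,
         2.60239399e-04],
       [ 2.19645706e-04, -2.40235300e-01,  9.70714661e-01,
        -1.63202994e-01],
       [ 0.00000000e+00,  0.00000000e+00,  0.00000000e+00,
         1.00000000e+00]])}
```

{"name": "drive_tool", "arguments": {"moves": [1.5,-0.2,-0.14,-0.86,87,3.0,-0.4,-0.28,-1.72,87,4.5,-0.6,-0.42,-2.58,87,6.0,-0.8,-0.56,-3.44,87,7.5,-1.0,-0.68,-4.3,87]}}

```text
time_s: 1.35
tool_pos: [0.5176, -0.1387, 0.2997]
tool_rot: [-180.0, 0.0, 102.9]
force: [0.5, -0.6, -0.7]
grip_width: 0.0869
grasp_force: 0.0
```

Run:
```python
from h import *
go([.503,.05,.3],103); print(env.get_obs()['qpos'].round(1))
```

```text
t 1.35 at [ 0.5176 -0.1387  0.2997] rot [-1.7999e+02  3.0000e-02  1.0293e+02] F [ 0.5 -0.6 -0.7] w 0.0869
 units [ 4.679  0.7   -0.009] turn -0.007
[ 44.6   4.7 -34.4  91.3   2.7  84.8  23. ]
```

{"name": "drive_tool", "arguments": {"moves": [1.5,0.2,0,0,87,3.0,0.45,0,0,87,4.0,0.6,0,0,87,4.68,0.7,0,0,87,4.68,0.7,0,0,0]}}

```text
time_s: 1.98
tool_pos: [0.503, 0.0508, 0.2997]
tool_rot: [-180.0, -0.0, 102.9]
force: [0.7, 0.5, -0.0]
grip_width: 0.0825
grasp_force: 0.0
```

Run:
```python
from h import *
go([.503,.05,.3],103); print(env.get_obs()['qpos'].round(1))
save('wrist','w0'); cv2.imwrite('pics/w0b.png',cv2.resize(cv2.imread('pics/w0.png'),(800,600),interpolation=cv2.INTER_CUBIC))
```

```text
t 1.98 at [0.503  0.0508 0.2997] rot [-179.99   -0.    102.95] F [ 0.7  0.5 -0. ] w 0.0825
 units [-0.021 -0.005 -0.008] turn -0.005
[ 34.8   0.8 -43.6  94.8   0.6  84.6   4.1]
```

View pics/w0b.png

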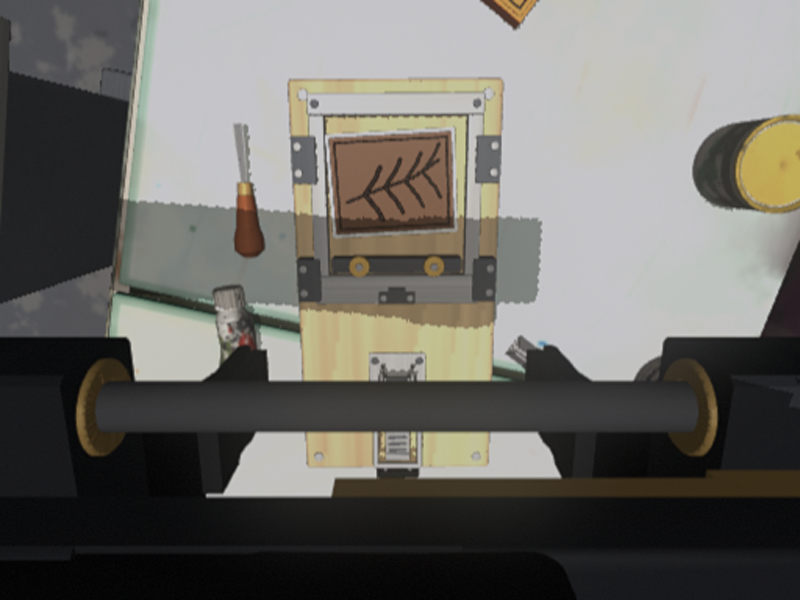

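The wrist view (shown at ×1.5625) shows the board's corners at (290,80), (503,79), (308,467) and (490,466). The back bar's outer edge is at row 93, the hook is at (397,295) and the black finger roll at (397,472). The block is askew by about 4°.

```bash
cat >> h.py <<'E'
S=1/1.5625
BED=None
def bed(P,O,yaw):
    c,s=np.cos(yaw),np.sin(yaw); d=np.array(P)-O; return np.array([c*d[0]+s*d[1],-s*d[0]+c*d[1],d[2]])*1e3
def unbed(b,O,yaw):
    c,s=np.cos(yaw),np.sin(yaw); b=np.array(b)/1e3; return np.array([O[0]+c*b[0]-s*b[1],O[1]+s*b[0]+c*b[1],b[2]])
E
python3 - <<'E'
from h import *
q=[(290.5,80),(503,79.5),(307.5,466.5),(490,466)]
C=[wz('w0',u*S,v*S,.012) for u,v in q]
B=np.array([(-85,170),(85,170),(-85,-170),(85,-170)])/1e3
for c in C: print(c.round(4))
# rigid fit
P=np.array(C)[:,:2]; O=P.mean(0); H=B.T@(P-O); yaw=np.arctan2(H[0,1]-H[1,0],H[0,0]+H[1,1]); O=np.r_[O,0]
print('O',O.round(4),'yaw',np.degrees(yaw)); 
for c in C: print(bed(c,O,yaw).round(1))
np.savez('bed',O=O,yaw=yaw)
for n,u,v,z in [('backouter',397,92,.028),('hookfront',397,303,.026),('backinner',397,114,.028),('frontbar inner',397,276,.026),('roll',397,472,.03)]:
    print(n,bed(wz('w0',u*S,v*S,z),O,yaw).round(1),bed(w('w0',round(u*S),round(v*S)),O,yaw).round(1))
for n,u,v,z in [('tl',327,134,.034),('tr',453,128,.034),('bl',334,236,.034),('br',456,228,.034)]:
    print(n,bed(wz('w0',u*S,v*S,z),O,yaw).round(1))
E
```

```text
[0.3935 0.1624 0.012 ]
[0.5557 0.2003 0.012 ]
[ 0.4696 -0.1667  0.012 ]
[ 0.6357 -0.1278  0.012 ]
O [0.5136 0.017  0.    ] yaw 13.324302941086241
[-83.4 169.1  12. ]
[ 83.2 168.6  12. ]
[ -85.2 -168.7   12. ]
[  85.4 -169.1   12. ]
backouter [  0.  157.8  28. ] [-1.000e-01  1.576e+02  2.790e+01]
hookfront [-0.8 -8.  26. ] [ -0.9 -11.2  14. ]
backinner [-1.000e-01  1.419e+02  2.800e+01] [ -0.2 142.4  22.4]
frontbar inner [-0.7 15.  26. ] [-0.8 14.7 26.7]
roll [  -1.5 -163.8   30. ] [  -1.6 -160.9   34.5]
tl [-53.6 127.2  34. ]
tr [ 42.5 131.   34. ]
bl [-50.8  49.3  34. ]
br [46.4 55.2 34. ]
```

```bash
cat >> h.py <<'E'
try:
    _b=np.load('bed.npz'); O=_b['O']; YAW=float(_b['yaw'])
except Exception: pass
def gob(x,y,z,yaw=None): go(unbed([x,y,z],O,YAW), None if yaw is None else np.degrees(YAW)+yaw)
def here():
    o=env.get_obs(); f=o['force']; c,s=np.cos(YAW),np.sin(YAW)
    print('bed pos',bed(o['tool_pos'],O,YAW).round(1),'F bed',(c*f[0]+s*f[1]).round(2),(-s*f[0]+c*f[1]).round(2),f[2].round(2))
E
python3 -c "
from h import *
gob(0,184,60,90);gob(0,184,18,90);here()"
```

```text
t 2.02 at [0.5034 0.0485 0.2995] rot [-1.7997e+02  4.0000e-02  1.0276e+02] F [ 0.4 -0.5 -1.1] w 0.0792
 units [3.781 0.034 5.986] turn -0.056
t 2.02 at [0.5034 0.0485 0.2995] rot [-1.7997e+02  4.0000e-02  1.0276e+02] F [ 0.4 -0.5 -1.1] w 0.0792
 units [3.782 0.035 7.036] turn -0.056
bed pos [ -2.7  33.  299.5] F bed 0.25 -0.53 -1.09
```

{"name": "drive_tool", "arguments": {"moves": [1.3,0,1.0,-0.04,0,2.6,0,2.0,-0.04,0,3.78,0.03,3.2,-0.04,0,3.78,0.03,4.7,-0.04,0,3.78,0.03,5.6,-0.04,0]}}

```text
time_s: 2.65
tool_pos: [0.4708, 0.1944, 0.0728]
tool_rot: [-179.8, 0.0, 103.0]
force: [0.2, -1.2, 1.0]
grip_width: 0.0307
grasp_force: 0.0
```

```bash
python3 -c "
from h import *
gob(0,184,18,90);here()"
```

```text
t 2.65 at [0.4708 0.1944 0.0728] rot [-1.7984e+02  5.0000e-02  1.0303e+02] F [ 0.2 -1.2  1. ] w 0.0307
 units [0.039 0.022 1.369] turn -0.029
bed pos [ -0.7 182.5  72.8] F bed -0.08 -1.22 0.95
```

{"name": "drive_tool", "arguments": {"moves": [0.04,0,0.7,-0.03,0,0.04,0,1.2,-0.03,0,0.04,0,1.35,-0.03,0,0.04,0,1.35,-0.03,0,0.04,0,1.35,-0.03,0]}}

```text
time_s: 3.28
tool_pos: [0.4723, 0.1977, 0.0228]
tool_rot: [179.9, 0.0, 103.3]
force: [-0.4, 0.3, 1.0]
grip_width: 0.0006
grasp_force: 0.0
```

```bash
python3 -c "
from h import *
gob(0,168,18,90);here()"
```

```text
t 3.27 at [0.4723 0.1977 0.0228] rot [1.7988e+02 2.0000e-02 1.0334e+02] F [-0.4  0.3  1. ] w 0.0006
 units [-0.434 -0.036  0.12 ] turn 0.002
bed pos [  1.4 185.4  22.8] F bed -0.28 0.41 0.96
```

{"name": "drive_tool", "arguments": {"moves": [-0.15,0,0.1,0,0,-0.3,0,0.1,0,0,-0.4,-0.02,0.1,0,0,-0.5,-0.03,0.1,0,0,-0.6,-0.03,0.1,0,0]}}

```text
time_s: 3.9
tool_pos: [0.4753, 0.1768, 0.0179]
tool_rot: [179.9, -0.2, 103.4]
force: [-0.1, 6.9, -2.1]
grip_width: 0.0004
grasp_force: 3.2
```

```bash
python3 -c "
from h import *
here()"
```

```text
bed pos [ -0.5 164.3  17.9] F bed 1.46 6.76 -2.14
```

{"name": "drive_tool", "arguments": {"moves": [-0.06,0,0,0,0,-0.12,0,0,0,0,-0.18,0,0,0,0,-0.24,0,0,0,0,-0.3,0,0,0,0]}}

```text
time_s: 4.53
tool_pos: [0.4777, 0.1666, 0.0179]
tool_rot: [179.9, -0.3, 103.5]
force: [-1.4, 8.2, -2.1]
grip_width: 0.0006
grasp_force: 4.4
```

{"name": "drive_tool", "arguments": {"moves": [-0.05,0,0,0,0,-0.1,0,0,0,0,-0.15,0,0,0,0,-0.2,0,0,0,0,-0.2,0,0,0,0]}}

```text
time_s: 5.15
tool_pos: [0.4795, 0.1588, 0.0179]
tool_rot: [179.9, -0.3, 103.5]
force: [-0.4, 8.6, -2.1]
grip_width: 0.0006
grasp_force: 4.3
```

```bash
python3 -c "
from h import *
here()"
```

```text
bed pos [ -0.5 145.8  17.9] F bed 1.57 8.43 -2.15
```

{"name": "drive_tool", "arguments": {"moves": [-0.03,0,0,0,0,-0.06,0,0,0,0,-0.09,0,0,0,0,-0.1,0,0,0,0,-0.1,0,0,0,0]}}

```text
time_s: 5.78
tool_pos: [0.4803, 0.1552, 0.0179]
tool_rot: [179.9, -0.4, 103.5]
force: [-0.9, 9.4, -1.6]
grip_width: 0.0004
grasp_force: 4.6
```

{"name": "drive_tool", "arguments": {"moves": [-0.03,0,0,0,0,-0.06,0,0,0,0,-0.09,0,0,0,0,-0.1,0,0,0,0,-0.1,0,0,0,0]}}

```text
time_s: 6.4
tool_pos: [0.4809, 0.1527, 0.0179]
tool_rot: [179.9, -0.5, 103.5]
force: [-1.7, 11.6, -2.1]
grip_width: 0.0003
grasp_force: 6.0
```

{"name": "drive_tool", "arguments": {"moves": [-0.02,0,0,0,0,-0.04,0,0,0,0,-0.06,0,0,0,0,-0.06,0,0,0,0,-0.06,0,0,0,0]}}

```text
time_s: 7.02
tool_pos: [0.481, 0.1525, 0.018]
tool_rot: [179.9, -0.6, 103.6]
force: [-2.3, 15.6, -3.6]
grip_width: 0.0002
grasp_force: 7.9
```

{"name": "drive_tool", "arguments": {"moves": [-0.02,0,0,0,0,-0.04,0,0,0,0,-0.06,0,0,0,0,-0.06,0,0,0,0,-0.06,0,0,0,0]}}

```text
time_s: 7.65
tool_pos: [0.481, 0.1523, 0.018]
tool_rot: [179.9, -0.8, 103.7]
force: [-3.8, 19.8, -2.6]
grip_width: 0.0005
grasp_force: 10.0
```

{"name": "drive_tool", "arguments": {"moves": [0.15,0,0,0,0,0.4,0,0,0,0,0.8,0,0,0,0,0.8,0,-1.2,0,0,0.8,0,-2.4,0,0]}}

```text
time_s: 8.28
tool_pos: [0.475, 0.1737, 0.1145]
tool_rot: [-179.9, -0.0, 103.4]
force: [2.1, -0.3, 0.2]
grip_width: 0.0007
grasp_force: 0.0
```

```bash
python3 -c "
from h import *
here(); gob(0,0,200,90)"
```

```text
bed pos [ -1.4 161.3 114.5] F bed 2.01 -0.79 0.22
t 8.28 at [0.475  0.1737 0.1145] rot [-1.7991e+02 -1.0000e-02  1.0341e+02] F [ 2.1 -0.3  0.2] w 0.0007
 units [-4.032  0.027 -2.139] turn 0.008
```

{"name": "drive_tool", "arguments": {"moves": [-1.2,0,-1.0,0,40,-2.4,0,-2.5,0,60,-3.8,0,-4.0,0,80,-4.5,0.02,-4.3,0,80,-4.5,0.02,-4.3,0,80]}}

```text
time_s: 8.9
tool_pos: [0.5203, -0.0067, 0.2884]
tool_rot: [179.8, 0.2, 102.9]
force: [-0.1, 0.4, -0.3]
grip_width: 0.0425
grasp_force: 0.0
```

```bash
python3 -c "
from h import *
save('wrist','w1'); here(); gob(0,-185,220,90)"
```

```text
bed pos [  0.5 -21.3 286.8] F bed -0.57 0.61 -0.29
t 8.95 at [ 0.519  -0.0036  0.2868] rot [1.799e+02 5.000e-02 1.031e+02] F [-0.7  0.5 -0.3] w 0.0464
 units [-4.09   0.     1.673] turn -0.023
```

{"name": "drive_tool", "arguments": {"moves": [-1.2,0,0.4,0,80,-2.4,0,0.8,0,80,-3.6,0,1.2,0,80,-4.1,0,1.67,0,80,-4.1,0,1.67,0,80]}}

```text
time_s: 9.57
tool_pos: [0.5547, -0.1606, 0.2163]
tool_rot: [-179.8, -0.2, 103.3]
force: [-0.3, 0.3, 0.1]
grip_width: 0.0799
grasp_force: 0.0
```

```bash
python3 -c "
from h import *
save('wrist','w2'); here()
crop('w1',170,30,350,300,'a1');crop('w2',150,20,390,260,'a2')
a=cv2.resize(cv2.imread('pics/a1.png'),(360,540));b=cv2.resize(cv2.imread('pics/a2.png'),(440,440));b=cv2.copyMakeBorder(b,0,100,0,0,0)
cv2.imwrite('pics/a12.png',np.hstack([a,b]))"
```

```text
bed pos [   0.3 -180.9  217.9] F bed 0.12 1.18 0.01
scale 2.2222222222222223
scale 2.5
```

View pics/a12.png

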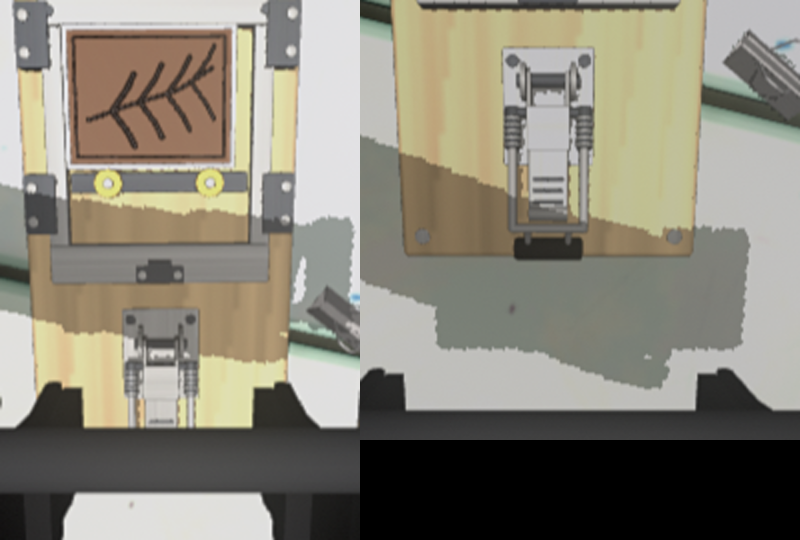

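The left crop (w1, ×2) shows the block now square against the fence, with the hook at (160,270). The right crop (w2, ×1.83) shows the bail thrown back and its roll at (548,248), with free ends from 514 to 582.

```bash
python3 -c "
from h import *
B=lambda f,u,v,z: bed(wz(f,u,v,z/1e3),O,YAW).round(1)
f1=lambda u,v:(170+u/2,30+v/2); f2=lambda u,v:(150+(u-360)/1.8333,20+v/1.8333)
print('corners',[B('w2',*f2(u,v),12) for u,v in((405,255),(691,255))])
print('roll',[(B('w2',*f2(u,v),z),bed(w('w2',*np.round(f2(u,v)).astype(int)),O,YAW).round(1)) for u,v,z in((514,248,27),(582,248,27),(548,239,30),(548,259,27))])
print('pivotaxis',[B('w2',*f2(u,v),31) for u,v in((520,82),(576,82))])
print('frontbar',[(v,B('w1',*f1(160,v),z)) for v,z in((244,26),(275,26),(282,12))])
print('hook',[(B('w1',*f1(u,v),35)) for u,v in((137,262),(183,262),(160,262))],[B('w1',*f1(u,v),26) for u,v in((51,260),(269,260))])
p,d,K,W=load('w1')
for v in range(148,174): print(v,bed(w('w1',249,v,0),O,YAW).round(1), p[v,249])
"
```

```text
corners [array([ -85.4, -169.2,   12. ]), array([  82.2, -168.8,   12. ])]
roll [(array([ -20.5, -163. ,   27. ]), array([ -20.1, -161.8,   33.4])), (array([  17.6, -162.9,   27. ]), array([  18.2, -164.4,   13.1])), (array([  -1.4, -157.5,   30. ]), array([  -1. , -157. ,   31.7])), (array([  -1.4, -169.1,   27. ]), array([  -1. , -168.5,   29.6]))]
pivotaxis [array([-16.1, -75.6,  31. ]), array([ 13.1, -75.6,  31. ])]
frontbar [(244, array([ -0.9, -12.6,  26. ])), (275, array([ -1.1, -32. ,  26. ])), (282, array([ -1.2, -39.1,  12. ]))]
hook [array([-14.9, -22.4,  35. ]), array([ 13.1, -22.6,  35. ]), array([ -0.9, -22.5,  35. ])] [array([-68.8, -22.1,  26. ]), array([ 66.9, -23.1,  26. ])]
148 [-2.2 -9.2 12.8] [161 139 105]
149 [ -2.2 -10.5  12.4] [161 138 105]
150 [ -2.2 -11.8  12.1] [159 137 104]
151 [ -2.2 -11.9  21.9] [125 110  88]
152 [ -2.1 -12.8  24.9] [100  98  93]
153 [ -2.1 -13.7  27.4] [123 121 117]
154 [ -2.1 -15.1  26.3] [134 132 128]
155 [ -2.1 -16.   28.3] [138 135 131]
156 [ -2.2 -17.3  27.8] [141 139 134]
157 [ -2.2 -18.6  28. ] [142 140 136]
158 [ -2.2 -19.9  27.1] [142 140 136]
159 [ -2.2 -21.1  27.8] [118 115 111]
160 [ -2.1 -20.6  39.2] [81 78 76]
161 [ -2.1 -21.8  39.4] [73 72 70]
162 [ -2.1 -23.2  37.7] [78 77 76]
163 [ -2.1 -24.3  38.9] [77 76 75]
164 [ -2.1 -25.5  39.1] [76 75 74]
165 [ -2.2 -26.6  39.5] [76 76 74]
166 [ -2.2 -27.6  41. ] [77 75 75]
167 [ -2.2 -29.2  38.8] [77 76 75]
168 [ -2.2 -30.6  37.7] [77 76 75]
169 [ -2.2 -31.9  37.2] [78 77 76]
170 [ -2.3 -34.6  29.2] [77 75 74]
171 [ -2.5 -39.   12.5] [91 83 73]
172 [ -2.5 -40.3  12.4] [133 115  88]
173 [ -2.5 -41.7  11.8] [156 134 102]
```

```bash
cat >> h.py <<'E'
def kin(a,b):
    t=b-a; c,s=np.cos(a),np.sin(a)
    pin=np.array([-75-15.65*c-3.33*s, 31+15.65*s-3.33*c])
    r=lambda y,z: pin+[y*np.cos(t)-z*np.sin(t), y*np.sin(t)+z*np.cos(t)]
    return pin,r(61,0),r(71,14),np.array([-75-72*c+6.5*s,31+72*s+6.5*c])
E
python3 -c "
from h import *
gob(-1.3,-165,60,90);gob(-1.3,-165,19.5,90)
from scipy.interpolate import PchipInterpolator as I
k=np.array([0,1,2,3,4,5,6,7,8]);A=[0,.3,.65,1.0,1.3,1.57,1.75,1.88,1.9];Bb=[2.95,2.7,2.55,2.5,2.4,2.3,2.1,1.85,1.6]
for i in k:
    p,wi,ro,h=kin(A[i],Bb[i]); print(i,A[i],Bb[i],'wire',wi.round(1),'roll',ro.round(1),'tcp',(ro+[-2,-8]).round(1),'handle rel body',(h-(ro+[-2,62])).round(0))
for a in (1.9,1.85,1.57,1.4,1.2,1.1):
    p=kin(a,1)[0]; t=np.arcsin((28.5-p[1])/61); p,wi,ro,h=kin(a,a+t); print(a,'wire',wi.round(1),'tcp',(ro+[-2,-8]).round(1),'handle',(h-(ro+[-2,62])).round(0))
"
```

```text
t 9.62 at [ 0.5556 -0.1589  0.2179] rot [-1.7991e+02 -1.6000e-01  1.0347e+02] F [-0.2  1.2  0. ] w 0.0799
 units [ 0.386 -0.032  3.948] turn 0.014
t 9.62 at [ 0.5556 -0.1589  0.2179] rot [-1.7991e+02 -1.6000e-01  1.0347e+02] F [-0.2  1.2  0. ] w 0.0799
 units [ 0.383 -0.03   4.96 ] turn 0.014
0 0 2.95 wire [-150.5   39.3] roll [-163.    27.4] tcp [-165.    19.4] handle rel body [ 18. -52.]
1 0.3 2.7 wire [-135.9   73.6] roll [-152.7   70.1] tcp [-154.7   62.1] handle rel body [ 13. -74.]
2 0.65 2.55 wire [-109.2   95.5] roll [-125.7  100.5] tcp [-127.7   92.5] handle rel body [ -1. -83.]
3 1.0 2.5 wire [-81.9 103.2] roll [-95.2 114.2] tcp [-97.2 106.2] handle rel body [-11. -81.]
4 1.3 2.4 wire [-54.7  99.6] roll [-62.7 114.8] tcp [-64.7 106.8] handle rel body [-23. -75.]
5 1.57 2.3 wire [-32.9  87.3] roll [-34.8 104.4] tcp [-36.8  96.4] handle rel body [-32. -63.]
6 1.75 2.1 wire [-18.2  67.9] roll [-13.6  84.5] tcp [-15.6  76.5] handle rel body [-40. -46.]
7 1.88 1.85 wire [-12.4  45.1] roll [-2.  58.8] tcp [-4.  50.8] handle rel body [-43. -23.]
8 1.9 1.6 wire [-14.8  28.9] roll [-1.1 39.3] tcp [-3.1 31.3] handle rel body [-42.  -4.]
1.9 wire [-14.9  28.5] tcp [-3.2 30.8] handle [-42.  -4.]
1.85 wire [-15.7  28.5] tcp [-4.  30.8] handle [-45.  -2.]
1.57 wire [-20.1  28.5] tcp [-8.4 30.9] handle [-60.   2.]
1.4 wire [-22.5  28.5] tcp [-10.9  31.1] handle [-70.   2.]
1.2 wire [-24.9  28.5] tcp [-13.6  31.4] handle [-81.  -1.]
1.1 wire [-25.9  28.5] tcp [-14.8  31.6] handle [-87.  -4.]
```

{"name": "drive_tool", "arguments": {"moves": [0.2,-0.03,1.2,0.01,87,0.38,-0.03,2.4,0.01,87,0.38,-0.03,3.6,0.01,87,0.38,-0.03,3.9,0.01,87,0.38,-0.03,3.9,0.01,87]}}

```text
time_s: 10.25
tool_pos: [0.5521, -0.1454, 0.064]
tool_rot: [180.0, -0.0, 103.4]
force: [0.8, -0.5, 0.1]
grip_width: 0.0872
grasp_force: 0.0
```

```bash
python3 -c "
from h import *
here();gob(-1.3,-165,19.5,90)"
```

```text
bed pos [  -0.  -166.9   64. ] F bed 0.61 -0.68 0.14
t 10.25 at [ 0.5521 -0.1454  0.064 ] rot [179.95  -0.   103.37] F [ 0.8 -0.5  0.1] w 0.0872
 units [ 0.047 -0.033  1.112] turn 0.005
```

{"name": "drive_tool", "arguments": {"moves": [0.04,-0.03,0.6,0,87,0.04,-0.03,1.1,0,87,0.04,-0.03,1.1,0,87,0.04,-0.03,1.1,0,70,0.04,-0.03,1.1,0,60]}}

```text
time_s: 10.88
tool_pos: [0.5507, -0.1457, 0.02]
tool_rot: [179.9, 0.1, 103.3]
force: [-0.1, -0.6, 0.4]
grip_width: 0.0744
grasp_force: 0.0
```

{"name": "drive_tool", "arguments": {"moves": [0,0,0,0,45,0,0,0,0,30,0,0,0,0,30,0,0,0,0,30,0,0,0,0,30], "squeeze": 10}}

```text
time_s: 11.5
tool_pos: [0.5495, -0.1457, 0.0188]
tool_rot: [-180.0, 0.0, 103.3]
force: [-0.2, -0.8, 0.7]
grip_width: 0.0378
grasp_force: 10.0
```

```bash
python3 -c "
from h import *
here();gob(-1.3,-154.7,62.1,90)"
```

```text
bed pos [  -2.5 -166.6   18.8] F bed -0.41 -0.73 0.71
t 11.5 at [ 0.5495 -0.1457  0.0188] rot [-179.96    0.    103.25] F [-0.2 -0.8  0.7] w 0.0378
 units [ 0.298  0.03  -1.082] turn -0.007
```

{"name": "drive_tool", "arguments": {"moves": [0.02,0,-0.28,0,30,0.07,0,-0.56,0,30,0.26,0,-1.07,0,30,0.57,0,-1.48,0,30,0.93,0,-1.83,0,30]}}

```text
time_s: 12.12
tool_pos: [0.5405, -0.1078, 0.093]
tool_rot: [-179.9, -0.0, 103.3]
force: [-1.9, 2.8, -6.5]
grip_width: 0.0376
grasp_force: 10.0
```

```bash
python3 -c "
from h import *
here();gob(-1.3,-166.6+67.8,18.8+86.8,90)"
```

```text
bed pos [  -2.6 -127.6   93. ] F bed -1.17 3.21 -6.48
t 12.12 at [ 0.5405 -0.1078  0.093 ] rot [-1.7995e+02 -2.0000e-02  1.0330e+02] F [-1.9  2.8 -6.5] w 0.0376
 units [ 0.721  0.032 -0.314] turn -0.002
```

{"name": "drive_tool", "arguments": {"moves": [0.38,0,-0.2,0,30,0.77,0,-0.34,0,30,1.17,0,-0.38,0,30,1.58,0,-0.36,0,30,1.93,0,-0.25,0,30]}}

```text
time_s: 12.75
tool_pos: [0.5231, -0.0333, 0.1019]
tool_rot: [-180.0, 0.0, 103.3]
force: [-2.6, -1.8, -0.6]
grip_width: 0.0378
grasp_force: 10.0
```

```bash
python3 -c "
from h import *
here();gob(-1.3,-166.6+128.2,18.8+77,90)"
```

```text
bed pos [ -2.4 -51.2 101.9] F bed -2.98 -1.14 -0.59
t 12.75 at [ 0.5231 -0.0333  0.1019] rot [-1.7996e+02  2.0000e-02  1.0327e+02] F [-2.6 -1.8 -0.6] w 0.0378
 units [0.319 0.027 0.152] turn -0.006
```

{"name": "drive_tool", "arguments": {"moves": [0.32,0,0.15,0,30,0.6,0,0.38,0,30,0.85,0,0.65,0,30,1.0,0,0.85,0,30,1.08,0,1.0,0,30]}}

```text
time_s: 13.38
tool_pos: [0.5133, 0.0084, 0.0614]
tool_rot: [-180.0, -0.0, 103.3]
force: [-4.9, -0.8, -1.0]
grip_width: 0.038
grasp_force: 10.0
```

```bash
python3 -c "
from h import *
here();gob(-1.3,-166.6+161.9,18.8+11.9,90)
for n in('side','scene','wrist'): save(n,n+'3')
print(proj('side3',unbed([0,-24,40],O,YAW)),proj('scene3',unbed([0,-24,40],O,YAW)))
crop('side3',190,180,270,240,'s3');crop('scene3',245,165,325,245,'s4')
a=cv2.resize(cv2.imread('pics/s3.png'),(400,300));b=cv2.resize(cv2.imread('pics/s4.png'),(300,300));c=cv2.resize(cv2.imread('pics/wrist3.png'),(400,300))
a=np.hstack([a,b]);c=cv2.copyMakeBorder(c,0,0,0,300,0);cv2.imwrite('pics/m3.png',np.vstack([a,c]))"
```

```text
bed pos [-2.2 -8.3 61.4] F bed -4.99 0.36 -1.0
t 13.38 at [0.5133 0.0084 0.0614] rot [-1.7996e+02 -4.0000e-02  1.0327e+02] F [-4.9 -0.8 -1. ] w 0.038
 units [0.09  0.024 0.767] turn -0.005
[232.53500353 214.04191832] [284.32669627 203.70045957]
scale 10.0
scale 7.5
```

View pics/m3.png

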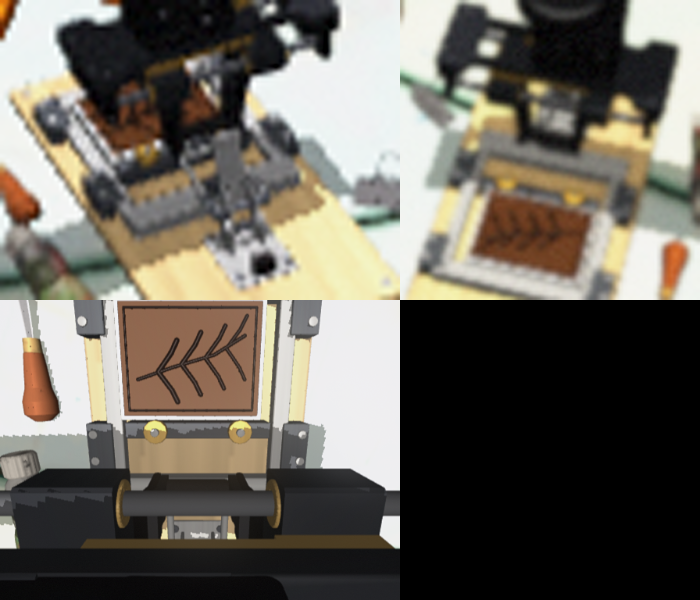

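The view confirms that the lever is upright, the bail is held by its roll, and the wire is out over the front bar beyond the hook. Lower it.

{"name": "drive_tool", "arguments": {"moves": [0.08,-0.03,0.15,0,30,0.1,-0.04,0.3,0,30,0.1,-0.04,0.45,0,30,0.1,-0.04,0.6,0,30,0.1,-0.04,0.65,0,30]}}

```text
time_s: 14.15
tool_pos: [0.512, 0.0116, 0.036]
tool_rot: [179.9, -0.0, 103.3]
force: [-0.8, 0.4, -0.0]
grip_width: 0.038
grasp_force: 10.0
```

```bash
python3 -c "
from h import *
here();gob(-1.3,-166.6+161.9,18.8+11.9,90)"
```

```text
bed pos [-2.8 -4.9 36. ] F bed -0.72 0.63 -0.0
t 14.15 at [0.512  0.0116 0.036 ] rot [ 1.7991e+02 -1.0000e-02  1.0328e+02] F [-0.8  0.4 -0. ] w 0.038
 units [0.005 0.036 0.132] turn -0.005
```

{"name": "drive_tool", "arguments": {"moves": [0,0,0.04,0,30,0,0,0.08,0,30,0,0,0.12,0,30,0,0,0.14,0,30,0,0,0.14,0,30]}}

```text
time_s: 14.78
tool_pos: [0.5119, 0.0113, 0.0308]
tool_rot: [179.9, 0.0, 103.3]
force: [2.4, 0.3, -0.3]
grip_width: 0.0381
grasp_force: 10.6
```

```bash
python3 -c "
from h import *
here()"
```

```text
bed pos [-3.  -5.2 30.8] F bed 2.39 -0.22 -0.26
```

{"name": "drive_tool", "arguments": {"moves": [0,0.01,0.02,0,30,0,0.02,0.04,0,30,0,0.02,0.06,0,30,0,0.02,0.06,0,30,0,0.02,0.06,0,30]}}

```text
time_s: 15.4
tool_pos: [0.512, 0.0114, 0.0298]
tool_rot: [-179.9, 0.1, 103.3]
force: [-5.1, 0.6, 14.7]
grip_width: 0.0377
grasp_force: 10.9
```

```bash
python3 -c "
from h import *
here()"
```

```text
bed pos [-2.8 -5.1 29.8] F bed -4.81 1.76 14.72
```

{"name": "drive_tool", "arguments": {"moves": [-0.05,-0.02,-0.02,0,30,-0.1,-0.02,-0.03,0,30,-0.15,-0.02,-0.035,0,30,-0.2,-0.02,-0.04,0,30,-0.22,-0.02,-0.04,0,30]}}

```text
time_s: 16.02
tool_pos: [0.5136, 0.0045, 0.0303]
tool_rot: [179.9, -0.1, 103.3]
force: [-1.4, 5.3, 6.1]
grip_width: 0.0375
grasp_force: 10.8
```

```bash
python3 -c "
from h import *
here()"
```

```text
bed pos [ -2.9 -12.2  30.3] F bed -0.16 5.51 6.07
```

{"name": "drive_tool", "arguments": {"moves": [-0.03,0,-0.01,0,30,-0.06,0,-0.01,0,30,-0.08,0,-0.015,0,30,-0.08,0,-0.015,0,30,-0.08,0,-0.015,0,30]}}

```text
time_s: 16.65
tool_pos: [0.5144, 0.0011, 0.0307]
tool_rot: [179.9, -0.1, 103.3]
force: [-0.2, 5.5, 5.1]
grip_width: 0.0378
grasp_force: 10.6
```

```bash
python3 -c "
from h import *
here()
for n in('side',): save(n,n+'4')
save('wrist','w4')
a=cv2.imread('pics/side4.png')[195:235,205:260];cv2.imwrite('pics/m4.png',cv2.resize(a,(770,560),interpolation=cv2.INTER_CUBIC))"
```

```text
bed pos [ -2.9 -15.7  30.7] F bed 1.05 5.38 5.1
```

View pics/m4.png

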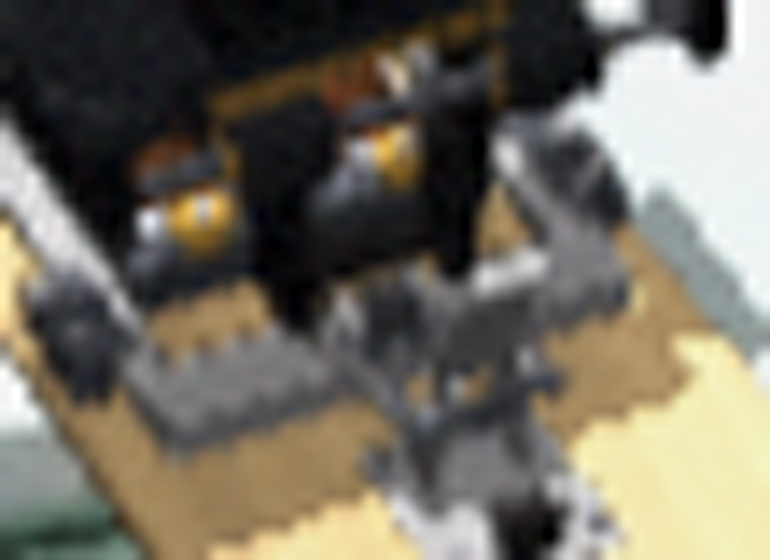

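The lever is still up and the bail lies forward. The TCP at (y -15.7, z 30.7) matches the linkage model with the wire in its seat and the lever at about 1.2 rad. Release, lift and check.

{"name": "drive_tool", "arguments": {"moves": [0,0,0,0,60,0,0,0,0,60,0,0,0,0,60,0,0,0,0,60,0,0,-0.5,0,60]}}

```text
time_s: 17.38
tool_pos: [0.5124, -0.0006, 0.0497]
tool_rot: [-179.8, -0.1, 103.3]
force: [-0.2, 0.5, 0.2]
grip_width: 0.0598
grasp_force: 0.0
```

{"name": "drive_tool", "arguments": {"moves": [0.2,0,-1.0,0,60,0.4,0,-2,0,30,0.5,0,-3,0,10,0.5,0,-4,0,0,0.5,0,-4,0,0]}}

```text
time_s: 18.0
tool_pos: [0.5118, 0.0197, 0.215]
tool_rot: [179.6, 0.2, 103.3]
force: [0.1, 0.1, -0.8]
grip_width: 0.028
grasp_force: 0.0
```

```bash
python3 -c "
from h import *
here()
save('wrist','w5');save('side','side5')
a=cv2.imread('pics/side5.png')[190:240,205:265];b=cv2.imread('pics/w5.png')
a=cv2.resize(a,(360,300),interpolation=cv2.INTER_CUBIC);b=cv2.resize(b,(440,330));b=cv2.copyMakeBorder(b,0,0,0,0,0);a=cv2.copyMakeBorder(a,0,30,0,0,0)
cv2.imwrite('pics/m5.png',np.hstack([a,b]))"
```

```text
bed pos [ -1.2   3.1 215. ] F bed 0.11 0.11 -0.8
```

View pics/m5.png

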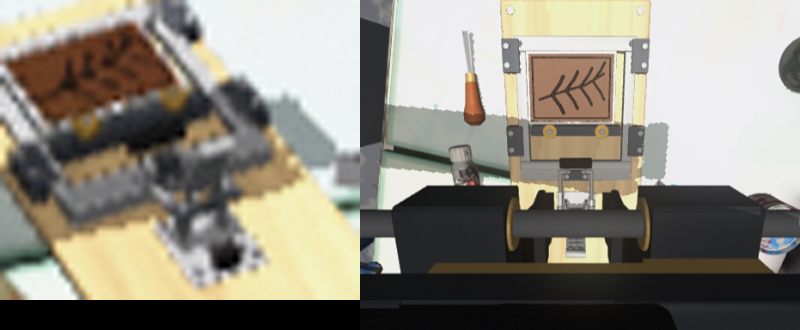

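The roll and wire lie over the front bar at the hook, and the block is square. Get the lever angle and the wire position from depth.

```bash
python3 -c "
from h import *
for f in('w5','side5'):
    p,d,K,W=load(f); v,u=np.mgrid[0:384,0:512]; 
    X=(np.linalg.inv(K)@np.stack([u.ravel(),v.ravel(),np.ones(u.size)]))*d.ravel(); X=(W[:3,:3]@X).T+W[:3,3]
    c,s=np.cos(YAW),np.sin(YAW); D=X-O; b=np.c_[c*D[:,0]+s*D[:,1],-s*D[:,0]+c*D[:,1],D[:,2]]*1e3
    m=(abs(b[:,0]+1.3)<9)&(b[:,1]>-150)&(b[:,1]<5)&(b[:,2]>10)&(b[:,2]<115)&(d.ravel()>0); b=b[m]
    for y in range(-150,5,5):
        q=b[(b[:,1]>=y)&(b[:,1]<y+5)]; 
        if len(q): print(f,y,len(q),np.percentile(q[:,2],[5,50,95]).round(1))
"
```

```text
w5 -100 67 [ 99.  100.4 101.1]
w5 -95 235 [ 86.7  93.1 100.5]
w5 -90 138 [79.  82.6 87.3]
w5 -80 20 [14.2 14.9 15.9]
w5 -75 99 [14.1 15.9 33.9]
w5 -70 80 [14.3 15.4 17.5]
w5 -65 68 [14.  15.2 16.8]
w5 -60 76 [13.4 15.3 16.3]
w5 -55 76 [11.6 13.  14.9]
w5 -50 76 [11.7 12.7 13.9]
w5 -45 59 [11.9 12.7 14. ]
w5 -40 3 [27.6 28.1 29.4]
w5 -35 54 [28.3 38.6 39.7]
w5 -30 76 [29.2 38.7 40. ]
w5 -25 102 [26.3 37.9 39.9]
w5 -20 27 [42.3 44.3 45.1]
w5 -15 83 [45.  46.5 47.7]
w5 -10 193 [11.9 43.2 46.5]
w5 -5 87 [11.7 13.3 40.9]
w5 0 84 [11.8 13.  14.1]
side5 -150 7 [12.3 14.3 16.3]
side5 -145 4 [11.5 13.3 15.5]
side5 -140 3 [13.8 14.9 16.9]
side5 -135 4 [12.6 17.  20.1]
side5 -130 4 [12.  12.6 14.5]
side5 -125 5 [12.  18.2 20.1]
side5 -120 10 [10.5 18.6 31.7]
side5 -115 12 [13.2 22.5 32.3]
side5 -110 3 [27.3 28.6 30.4]
side5 -105 5 [ 39.5 100.7 101.7]
side5 -100 9 [ 89.5  97.7 101.8]
side5 -95 14 [18.1 52.9 81.2]
side5 -90 19 [15.1 49.  73.7]
side5 -85 14 [14.1 46.7 61.5]
side5 -80 4 [16.1 16.7 21. ]
side5 -75 9 [12.1 17.8 42.3]
side5 -70 2 [16.7 16.7 16.7]
side5 -65 1 [16.4 16.4 16.4]
side5 -45 3 [18.  20.9 27.1]
side5 -40 16 [14.5 28.4 39.8]
side5 -35 10 [17.3 32.2 40.5]
side5 -30 4 [28.7 36.6 38.6]
side5 -25 5 [36.6 40.8 43.8]
side5 -20 10 [33.3 43.9 50.7]
side5 -15 3 [47.6 47.9 49.7]
side5 -10 2 [41.4 42.  42.6]
side5 0 3 [14.6 15.  17.5]
```

The lever tip reads (-98, 100), so a ≈ 1.15 rad; the roll at (-12.5, 40) agrees with the wire being in the hook seat. Now press the lever.

```bash
python3 -c "
from h import *
gob(-1.3,-70,86,90)"
```

```text
t 18.1 at [0.5095 0.0192 0.2113] rot [1.7993e+02 8.0000e-02 1.0327e+02] F [ 0.4 -0.6 -0.3] w 0.0199
 units [-1.822  0.052  3.135] turn -0.005
```

{"name": "drive_tool", "arguments": {"moves": [-0.9,0.03,0.3,0,0,-1.82,0.05,1.0,0,0,-1.82,0.05,2.2,0,0,-1.82,0.05,3.1,0,0,-1.82,0.05,3.1,0,0]}}

```text
time_s: 18.73
tool_pos: [0.5246, -0.0508, 0.0829]
tool_rot: [-179.6, -0.2, 103.3]
force: [-0.0, -0.5, 0.9]
grip_width: 0.0009
grasp_force: 0.0
```

```bash
python3 -c "
from h import *
here();gob(-1.3,-86,85.6,90);gob(-1.3,-124,37.5,90)"
```

```text
bed pos [ -5.  -68.5  82.9] F bed -0.13 -0.46 0.94
t 18.73 at [ 0.5246 -0.0508  0.0829] rot [-179.58   -0.23  103.29] F [-0.  -0.5  0.9] w 0.0009
 units [-0.436  0.091 -0.071] turn -0.003
t 18.73 at [ 0.5246 -0.0508  0.0829] rot [-179.58   -0.23  103.29] F [-0.  -0.5  0.9] w 0.0009
 units [-1.391  0.1    1.128] turn -0.003
```

{"name": "drive_tool", "arguments": {"moves": [-0.2,0.06,0,0,0,-0.4,0.06,0,0,0,-0.5,0.06,0.04,0,0,-0.6,0.06,0.08,0,0,-0.66,0.06,0.12,0,0]}}

```text
time_s: 19.35
tool_pos: [0.5375, -0.0766, 0.0823]
tool_rot: [179.9, 0.1, 103.3]
force: [1.2, 1.0, 4.0]
grip_width: 0.0004
grasp_force: 1.5
```

```bash
python3 -c "
from h import *
here();gob(-1.3,-105.7,73.3,90);gob(-1.3,-124,37.5,90)"
```

```text
bed pos [  1.7 -96.6  82.3] F bed 1.4 0.65 4.04
t 19.35 at [ 0.5375 -0.0766  0.0823] rot [1.7989e+02 5.0000e-02 1.0326e+02] F [1.2 1.  4. ] w 0.0004
 units [-0.226 -0.074  0.225] turn -0.007
t 19.35 at [ 0.5375 -0.0766  0.0823] rot [1.7989e+02 5.0000e-02 1.0326e+02] F [1.2 1.  4. ] w 0.0004
 units [-0.683 -0.075  1.121] turn -0.007
```

{"name": "drive_tool", "arguments": {"moves": [-0.11,-0.05,0.1,0,0,-0.23,-0.05,0.23,0,0,-0.33,-0.05,0.34,0,0,-0.42,-0.05,0.46,0,0,-0.5,-0.05,0.58,0,0]}}

```text
time_s: 19.98
tool_pos: [0.5384, -0.0967, 0.0574]
tool_rot: [-179.9, -0.0, 103.2]
force: [0.2, 0.5, 0.2]
grip_width: 0.0005
grasp_force: 0.4
```

```bash
python3 -c "
from h import *
here();gob(-1.3,-119,54.4,90);gob(-1.3,-124,37.5,90)"
```

```text
bed pos [  -2.1 -116.4   57.4] F bed 0.36 0.46 0.16
t 19.98 at [ 0.5384 -0.0967  0.0574] rot [-1.7991e+02 -2.0000e-02  1.0325e+02] F [0.2 0.5 0.2] w 0.0005
 units [-0.066  0.02   0.076] turn -0.008
t 19.98 at [ 0.5384 -0.0967  0.0574] rot [-1.7991e+02 -2.0000e-02  1.0325e+02] F [0.2 0.5 0.2] w 0.0005
 units [-0.191  0.02   0.499] turn -0.008
```

{"name": "drive_tool", "arguments": {"moves": [-0.06,0,0.12,0,0,-0.12,0,0.24,0,0,-0.16,0,0.34,0,0,-0.2,0,0.42,0,0,-0.2,0,0.47,0,0]}}

```text
time_s: 20.6
tool_pos: [0.5409, -0.1042, 0.0393]
tool_rot: [-180.0, 0.0, 103.3]
force: [0.5, 0.4, 0.8]
grip_width: 0.0005
grasp_force: 0.0
```

```bash
python3 -c "
from h import *
here()"
```

```text
bed pos [  -1.4 -124.2   39.3] F bed 0.61 0.24 0.75
```

{"name": "drive_tool", "arguments": {"moves": [-0.03,0,0.03,0,0,-0.03,0,0.06,0,0,-0.03,0,0.09,0,0,-0.03,0,0.1,0,0,-0.03,0,0.1,0,0]}}

```text
time_s: 21.22
tool_pos: [0.5414, -0.1054, 0.0377]
tool_rot: [-180.0, 0.1, 103.3]
force: [-5.8, 0.2, 14.3]
grip_width: 0.0001
grasp_force: 7.6
```

```bash
python3 -c "
from h import *
here()"
```

```text
bed pos [  -1.1 -125.5   37.7] F bed -5.57 1.48 14.33
```

Firm contact at z 37.7, where the flat lever's upper face should be. Lift and check.

{"name": "drive_tool", "arguments": {"moves": [0,0,-0.3,0,0,0,0,-1.2,0,0,0.8,0,-2.5,0,0,2.0,0,-4.0,0,0,2.8,0,-4.6,0,0]}}

```text
time_s: 21.85
tool_pos: [0.516, 0.005, 0.2222]
tool_rot: [179.8, 0.1, 103.2]
force: [0.2, -0.1, -0.4]
grip_width: 0.0004
grasp_force: 0.0
```

{"name": "drive_tool", "arguments": {"moves": [0,0,-0.2,0,60,0,0,-0.2,0,80,0,0,-0.2,0,80,0,0,-0.2,0,80,0,0,-0.2,0,80]}}

```text
time_s: 22.48
tool_pos: [0.5153, 0.0033, 0.2268]
tool_rot: [-179.9, -0.0, 103.2]
force: [0.5, -0.3, -0.2]
grip_width: 0.0424
grasp_force: 0.0
```

```bash
python3 -c "
from h import *
here()
save('wrist','w6')
f='w6'
p,d,K,W=load(f); v,u=np.mgrid[0:384,0:512]
X=(np.linalg.inv(K)@np.stack([u.ravel(),v.ravel(),np.ones(u.size)]))*d.ravel(); X=(W[:3,:3]@X).T+W[:3,3]
c,s=np.cos(YAW),np.sin(YAW); D=X-O; b=np.c_[c*D[:,0]+s*D[:,1],-s*D[:,0]+c*D[:,1],D[:,2]]*1e3
m=(abs(b[:,0]+1.3)<9)&(b[:,1]>-160)&(b[:,1]<40)&(b[:,2]>5)&(b[:,2]<115)&(d.ravel()>0); b=b[m]
for y in range(-160,40,5):
    q=b[(b[:,1]>=y)&(b[:,1]<y+5)]
    if len(q): print(y,len(q),np.percentile(q[:,2],[5,50,95]).round(1))
cv2.imwrite('pics/w6b.png',cv2.resize(cv2.imread('pics/w6.png'),(800,600)))
"
```

```text
bed pos [ -1.5 -13.8 226.8] F bed 0.46 -0.44 -0.21
-160 1 [15. 15. 15.]
-145 65 [39.3 40.6 41.7]
-140 73 [37.5 39.  40.3]
-135 57 [37.1 38.3 39.4]
-130 13 [39.2 39.7 40.5]
-95 32 [13.9 15.5 37.2]
-90 157 [14.5 30.4 39.2]
-85 20 [14.4 15.7 37.7]
-80 39 [14.3 34.3 36.8]
-75 143 [14.5 33.4 36.5]
-70 66 [14.2 15.3 16.5]
-65 72 [14.  15.3 16.3]
-60 76 [12.3 14.9 16.6]
-55 68 [11.7 12.8 14. ]
-50 63 [11.7 12.9 14.1]
-45 65 [11.6 12.9 14.2]
-40 17 [28.  29.1 30. ]
-35 55 [28.5 38.5 39.6]
-30 70 [30.8 38.9 40.3]
-25 47 [38.6 47.1 49.3]
-20 88 [48.7 50.1 51.2]
-15 180 [12.2 46.  50.5]
-10 76 [11.8 13.2 45.4]
-5 81 [12.1 12.9 14. ]
0 71 [11.8 12.9 14.3]
5 85 [11.6 12.9 14.3]
10 68 [11.4 13.1 14.2]
15 61 [11.7 13.  30.1]
20 75 [29.7 30.9 32. ]
25 84 [30.  30.9 32.2]
30 87 [20.3 31.2 33.2]
35 90 [32.5 34.1 35.2]
```

View pics/w6b.png

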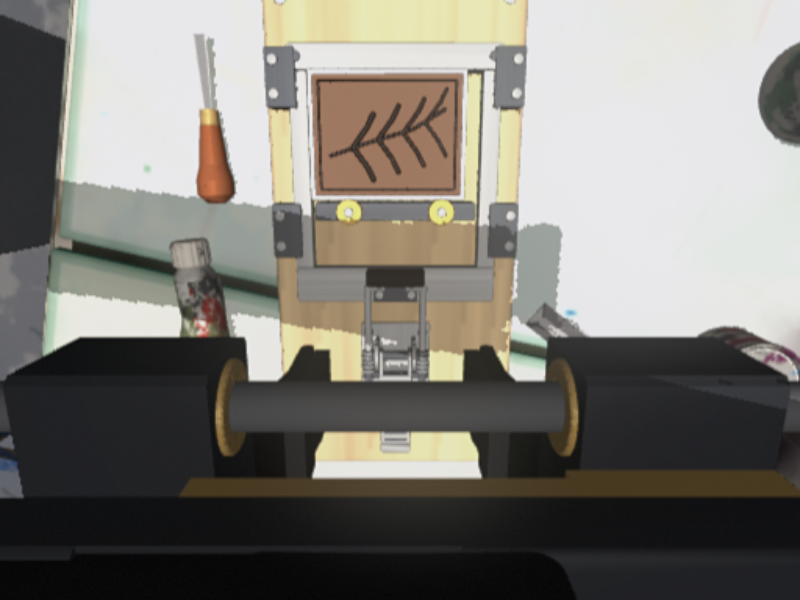

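The lever lies flat (z ≈ 38 at y -140) and the bail runs level to the hook. The roll top at z ≈ 50 is where it should be with the wire seated, and the block is square. Hand in.

```bash
python3 -c "
from cell import env
print(env.sign_off())"
```

```text
the job is handed in; nothing more can be done
None
```

The job is handed in after about 22 s of robot time. The chase bears on the block, which looks square against the fence; the bail wire is behind the hook and the lever lies flat. The sign-off gave no verdict, and I judged the block's squareness and the bystanders by eye from the pictures.

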